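Shift-start check of the bench emergency stop

TASK

Do the shift-start check of the test bench's emergency stop, the large three-lobed mushroom button on its own box: press it in with the closed fingertips until it latches, take the hand right off so that it is seen to stay in by itself, then push it round clockwise (seen from above) by its lobes until the latch lets go and it springs fully back out, and leave it out and turned back to rest. Fingertip work only: never take the button between the fingers. Do not press the buttons of the start/stop box, and leave the tools and other things on the bench lying where they are.

Things in the scene. Friction and masses are not known exactly. Their poses are not given: they have to be found in the camera images.
- stop_box: emergency-stop station, fixed to the bench: grey cast box 100 x 100 mm, 75 mm high, with a mounting lug on each of its y sides (to 64 mm from its centre). Origin at the centre of its underside, z up. Its yaw turns the button with it. The mushroom button stands in the middle of its lid, on its z axis
- stop_head (a point): centre of the top of the red mushroom button, on its axis, 115 mm above the bench when out; moves and turns with it, z up. Head 20 mm thick: a domed round cap of radius 28 mm (its top flat to 8 mm) and three lobes reaching 40 mm from the axis, 120 degrees apart: along this point's -x and 60 degrees either side of its +x (so one gap between lobes lies along +x). White arrows point clockwise
- lobe0 (a point): top of the lobe on the -x side of stop_head, 34 mm from the axis. Each lobe is a straight bar 14 mm wide and 14 mm high with upright flanks, its top 6 mm below stop_head; 12 mm of it stand out from the round cap. The head's underside is 20 mm above the box lid when out, 13 mm when latched
- lobe1 (a point): the same on the second lobe (120 degrees anticlockwise from lobe0 seen from above)
- lobe2 (a point): the same on the third lobe (240 degrees anticlockwise from lobe0)
- stop_press (a joint): how far the button is pushed in, m: 0 out; springs back if let go before about 0.0085, beyond that it latches and rests at about 0.007; solid stop at 0.0105. The spring pushes back with 5 N at first and 11 N at the bottom
- stop_twist (a joint): how far the head is turned clockwise seen from above, rad: 0 at rest, solid stop at 0.9. A spring turns it back to 0 (0.02 N m at 0, 0.06 N m at 0.6). With the button latched, turning it past about 0.4 to 0.6 frees the latch and the head rises to stop_press 0, unless something holds it down; turned back before it has risen, it latches again
- pb_box: start/stop station, fixed: the same grey box 100 x 100 x 75 mm, origin at the centre of its underside, with two small flat round push buttons (22 mm, tops up to 92 mm above the bench) and a lamp on its lid; it may stand on either side of the stop station. Not to be used
- pb_start (a joint): travel of its black push button, m, 0 is out; leave alone
- pb_stop (a joint): travel of its red push button, m, 0 is out; leave alone
- driver: screwdriver lying on the bench, 190 mm long along its x, loose bystander
- solder: reel of solder standing on its flange, 54 mm across, 38 mm high, near the front (robot side) of the stop station, loose bystander; origin under its centre
- flux: small amber jar, 40 mm across, 40 mm high, in front of the start/stop station, loose bystander; origin under its centre
- meter: handheld multimeter lying on its back, 150 (its x) x 74 x 40 mm, loose bystander
- spray: small white spray bottle, 54 mm across, 146 mm high, its nozzle to one side, loose bystander; origin under its centre
- pliers: pliers lying flat, about 160 mm long along its x, 16 mm high, loose bystander
- dish: steel parts dish, 90 mm across, 26 mm high, loose bystander; origin under its centre
There are look-alikes about, which are no part of the job. Leave any purple look-alike of the stop_box alone.

How it is judged:
On the way, in this order (a step that is already met when the one before it is completed fails the run):
1. the button is latched in, with nothing of the robot touching the stop station (value of joint stop_press above 0.005 m and contact force between each of the arm, the fingers and stop_box below 0.2 N), for 0.25 s.
2. the head is turned clockwise (by 0.3 rad or more) (value of joint stop_twist above 0.3 rad), for 0.05 s.
At the end, for the whole second after the job is handed in: the mushroom button is fully out (within 2 mm) and turned back to rest (within 0.1 rad), the start/stop buttons are out (value of joint stop_press below 0.002 m and value of joint stop_twist below 0.1 rad and value of joint each of pb_start, pb_stop below 0.0015 m); the robot touches nothing.
It fails at once if the button was taken between the fingers (z of the grasp point in the frame of stop_head between -0.03 and 0.003 m and (horizontal distance between the grasp point and stop_head below 0.02 m or horizontal distance between the grasp point and lobe0 below 0.006 m or horizontal distance between the grasp point and lobe1 below 0.006 m or horizontal distance between the grasp point and lobe2 below 0.006 m)).
It fails at once if a button of the start/stop box was pressed (value of joint any of pb_start, pb_stop above 0.0025 m).
It fails at once if something else on the bench was moved (30 mm) or lifted (15 mm) (distance of any of driver, solder, flux, meter, spray, pliers, dish from where it was at the start of the episode above 0.03 m or height (world z) of any of driver, solder, flux, meter, spray, pliers, dish above 0.015 m).
It also fails if it takes over 48 s, if anything falls off the work surface, if the arm or the gripper's body presses on something with over 40 N, if the wrist force passes 120 N, or if a joint passes its speed limit or range.

ROBOT

A 7-joint arm with a two-finger parallel gripper is mounted at the origin on the work surface. World frame = base frame: x ahead of the robot, y to its left, z up, the work surface at z = 0. Lengths are in m, angles in rad, forces in N, time in s.
With the tool pointing down it reaches from about 0.35 to 0.9 m from the base axis. Payload 8.1 kg.
Tool frame: the origin (TCP) lies on the centre line of the jaws, within the pads' length; the fingertips stand 8 mm ahead of it and the grasp point (between the pads) lies 11 mm behind it (arm.tips_ahead is the distance from the TCP to the fingertips, in m); z points along the fingers, y is the direction in which the jaws open and shut (so a half turn about z gives the same grasp; the last joint's range is limited). The gripper opens to 92 mm and grips with 3 to 60 N. Pads are 19 mm wide; open, the fingers measure 130 mm over their backs; the gripper's body (75 mm by 190 mm) begins 47 mm behind the grasp point.
Start: joints at [-1.308, 0.434, 0.025, 1.573, -0.012, 1.134, -0.075], TCP at [0.224, 0.584, 0.235] pointing down, gripper open.
Joint ranges: [-2.62, 2.62], [-0.44, 2.09], [-1.27, 1.32], [0.08, 2.57], [-1.32, 4.46], [0.12, 2], [-2.74, 2.74]. Speed limits (rad/s): [2.22, 2.22, 3.01, 3.01, 3.14, 3.14, 3.14].

INTERFACE

Orientations are given as a unit quaternion [x, y, z, w].
In Python, from station import arm gives the robot as it stands. The module is installed in compiled form; this text tells all that it offers.
- The arm moves only by the shell command python3 -m creep 'ROWS' [OPENING]. ROWS is JSON, a list that holds one entry, the list of rows, each a list of 4 numbers: the shift along the tool's x, y, z each as a share of 0.3 m, from -1 to 1, then the turn about the tool's z as a share of 45 degrees, from -1 to 1. In form: [[[dx, dy, dz, yaw], ...]]. A call has 1 to 20 rows; each row is the pose to reach, as a shift and turn from the pose measured when the call began, along the tool's axes at that moment; what a row does not reach only later rows make up. A row lasts 1/10 s, in which the tool goes at most 50 mm and 8.59 degrees, less where a joint would pass 70% of its speed; a pose out of reach is approached as far as the arm can. A call with a number of a shift or a turn outside -1 to 1 is refused whole. A call with a gripper value outside its range is refused whole. OPENING is the closure, from -1 (fully open) to 1 (shut), so that 0 is half open, set as the call begins (- or left out, the last holds). The fingers move at their own pace and stop on an object; the grip force is fixed at half the most. Time passes only in rows, so rows that repeat a pose let the fingers close. It gives the time, the measured TCP pose, the force and the opening at its end, in the units of the state.
- arm.observe(): the state, without advancing time (a new reading comes with each control period).
- arm.capture(name): name is "side" or "top" or "wrist"; returns the picture (420x560x3 uint8, red, green, blue); there is no depth.
- arm.camera_model(name): a dict with "fx", "fy", "cx", "cy" (pixels), "world_to_cam" (4x4, takes a point from world to camera coordinates); the wrist camera has in their place "tool_from_camera" (4x4, takes a point from camera to tool coordinates, whose origin is the TCP and whose axes are the flange's). Camera axes: x right, y down, z forward; pixel columns grow to the right and rows downward; lengths in m; the calibration is good to about 2 mm. A picture is of the moment at which its call begins: read the wrist's pose just before it. camera_model takes no time and is no camera call.
- arm.sign_off(): hands the job in, once; it reports no verdict.
Trained networks look in the newest picture that a camera, given by its name, has taken for a name from the list of things; names that differ only in an ending like _2 or _b are one class to them, and where a whole thing is asked for, a point or a joint stands for the part that bears it (a point fixed in the world has none). Each returns a list of dicts, best first, with "confidence" (0 to 1); they miss things now and then, are a little off and sometimes report something else, mostly with a low value. They report only what shows in the picture. A call takes as long as a camera call. They do not tell look-alikes from the thing itself.
- arm.spot_in(camera, target): "rect" ([centre column, centre row, width, height] in pixels, round what is visible of it).
The state is a dict: "time_s": time; "joints": joint angles; "qd": joint speeds; "joint_torque": joint torques, N m; "eef_pos": TCP position; "ee_rot": TCP orientation; "contact_force": force on the tool from outside, world axes, zero at the start; "wrist_torque": the same for the moment, N m; "finger_gap": finger opening in m.
Only numpy, scipy, OpenCV 4.12 (cv2) and the standard library are available. Lean on these libraries where they do the work, as an engineer would, in place of code of your own. Each camera call takes 0.05 s, during which the arm holds its last target.

## Working session

There is one attempt and no reset: what is moved stays moved. The work goes in short steps, Python scripts to look and compute and a shell command to move; the robot and the scene stay as the last step left them, time stands still between calls to the robot, and variables do not carry over. Pictures are saved under pics/ and viewed, and the job is handed in when it is done.

```bash
mkdir -p pics; cat > h.py <<'E'
import numpy as np, cv2
from station import arm
def snap(n,f):
    im=arm.capture(n); cv2.imwrite(f'pics/{f}.png',im[:,:,::-1]); return im
def ray(n,u,v):
    m=arm.camera_model(n); W=np.linalg.inv(m['world_to_cam'])
    d=W[:3,:3]@np.array([(u-m['cx'])/m['fx'],(v-m['cy'])/m['fy'],1]); return W[:3,3],d
def atz(n,u,v,z):
    o,d=ray(n,u,v); return o+d*(z-o[2])/d[2]
def proj(n,p):
    m=arm.camera_model(n); c=m['world_to_cam']@np.append(p,1); return m['fx']*c[0]/c[2]+m['cx'],m['fy']*c[1]/c[2]+m['cy']
E
python3 - <<'E'
from h import *
snap('top','t0');snap('side','s0')
for n in('top','side'):
  for t in('stop_box','stop_head','pb_box'):
    print(n,t,[(np.round(r['rect']),round(r['confidence'],2)) for r in arm.spot_in(n,t)])
o=arm.observe();print(o['time_s'],o['eef_pos'],o['ee_rot'],o['finger_gap'],arm.tips_ahead)
E
```

```text
top stop_box [(array([337., 201.,  43.,  39.]), 0.94), (array([378., 158.,  45.,  46.]), 0.83), (array([203., 254.,  47.,  49.]), 0.81), (array([282., 274.,  43.,  45.]), 0.67)]
top stop_head [(array([202., 253.,  24.,  26.]), 0.89), (array([387., 156.,  22.,  19.]), 0.85), (array([284., 275.,  21.,  23.]), 0.82), (array([342., 203.,  20.,  23.]), 0.62)]
top pb_box [(array([229., 196.,  41.,  36.]), 0.61)]
side stop_box [(array([220., 254.,  50.,  59.]), 0.97), (array([211., 187.,  47.,  49.]), 0.93), (array([331., 278.,  56.,  64.]), 0.92), (array([412., 306.,  56.,  67.]), 0.66)]
side stop_head [(array([331., 258.,  32.,  26.]), 0.96), (array([210., 169.,  22.,  19.]), 0.72), (array([414., 285.,  32.,  34.]), 0.59), (array([214., 234.,  28.,  22.]), 0.57)]
side pb_box [(array([281., 190.,  52.,  52.]), 0.85)]
0.4 [0.22355742 0.58360207 0.23461078] [ 1.81906839e-01  9.83315765e-01 -8.90737427e-05 -7.39828101e-07] 0.09169721923401174 0.008
```

View pics/t0.png

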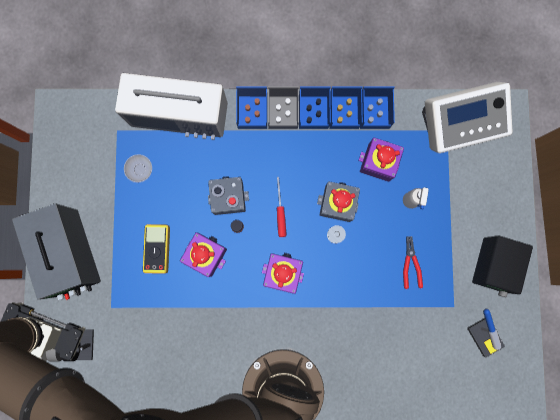

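View pics/s0.png

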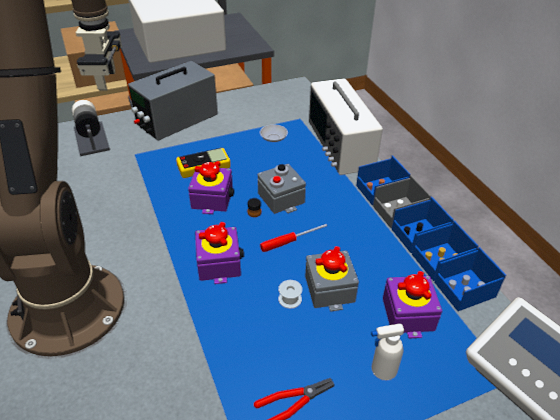

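```bash
python3 - <<'E'
import cv2
a=cv2.imread('pics/t0.png')[130:310,170:420]; cv2.imwrite('pics/t0c.png',cv2.resize(a,(800,576),interpolation=cv2.INTER_CUBIC))
a=cv2.imread('pics/s0.png')[150:350,180:450]; cv2.imwrite('pics/s0c.png',cv2.resize(a,(800,592),interpolation=cv2.INTER_CUBIC))
E
```

```text
(no output)
```

View pics/t0c.png

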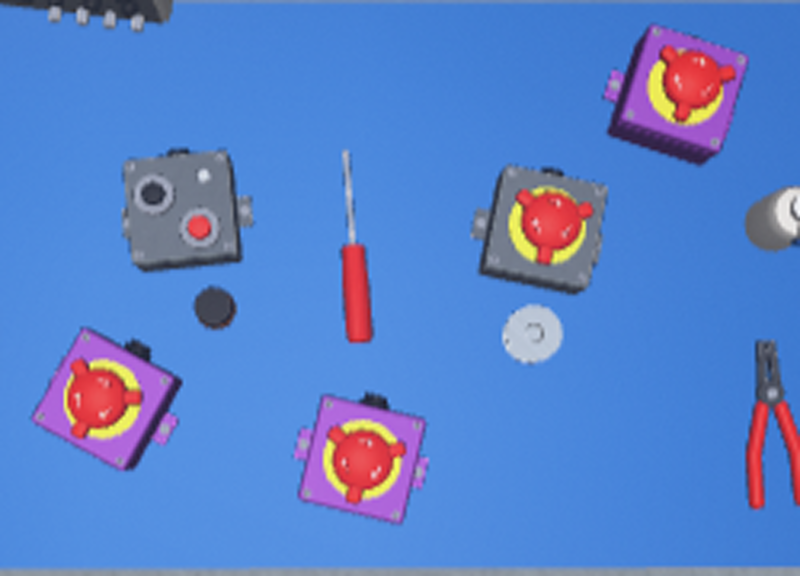

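View pics/s0c.png

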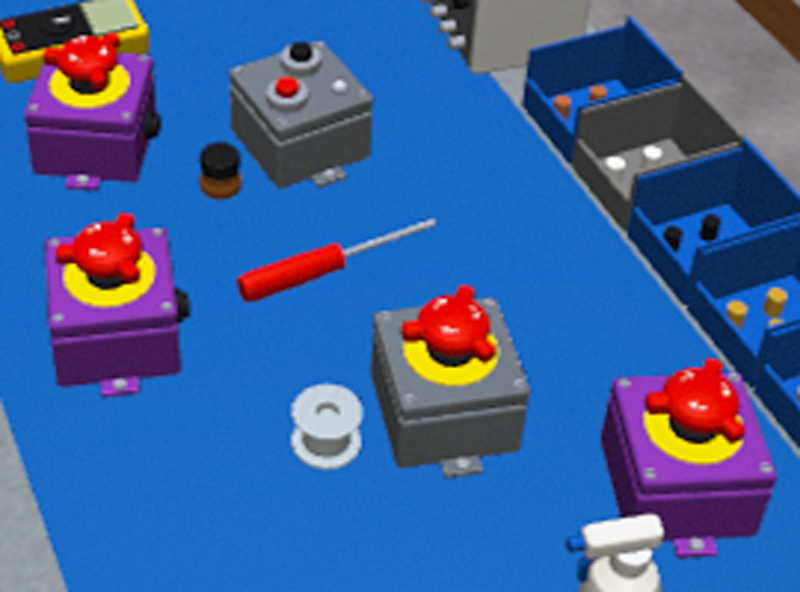

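The top view shows four red mushrooms: purple boxes at (203,254), (283,273) and (385,157), and the only grey one at (341,200), which is also the grey one at (332,275) in the side view. I choose the grey one, and its close crops confirm it. The start/stop box is at (229,196).

```bash
python3 - <<'E'
from h import *
from scipy.spatial.transform import Rotation as R
a=cv2.imread('pics/t0.png'); 
def redmask(a,r):
    hsv=cv2.cvtColor(a,cv2.COLOR_BGR2HSV); m=cv2.inRange(hsv,(0,150,90),(8,255,255))|cv2.inRange(hsv,(172,150,90),(180,255,255))
    k=np.zeros_like(m);x0,y0,x1,y1=r;k[y0:y1,x0:x1]=m[y0:y1,x0:x1];return k
k=redmask(a,(318,180,365,222)); c=cv2.moments(k,True); u,v=c['m10']/c['m00'],c['m01']/c['m00'];print(u,v,atz('top',u,v,.105))
for p in((500,210),(588,210),(550,257)): print('lobe',atz('top',170+p[0]/3.2,130+p[1]/3.2,.105))
b=cv2.imread('pics/s0.png');k=redmask(b,(305,240,358,280)); c=cv2.moments(k,True); u,v=c['m10']/c['m00'],c['m01']/c['m00']
print(u,v,atz('side',u,v,.105))
print(arm.camera_model('wrist')); print(np.round(R.from_quat(arm.observe()['ee_rot']).as_matrix(),3))
for n,(u,v) in dict(solder=(336,234),driver=(281,208),spray=(414,198)).items(): print(n,atz('top',u,v,.03))
E
```

```text
341.8686868686869 198.78787878787878 [ 0.57182188 -0.17306388  0.105     ]
lobe [ 0.5812725  -0.12730407  0.105     ]
lobe [ 0.58114495 -0.20814839  0.105     ]
lobe [ 0.53775909 -0.17253822  0.105     ]
332.3891402714932 259.81447963800906 [ 0.57250274 -0.17419154  0.105     ]
{'fx': 323.7629726369252, 'fy': 323.7629726369252, 'cx': 279.7735994157655, 'cy': 215.1836453824501, 'tool_from_camera': array([[ 6.07500665e-04, -9.55585956e-01, -2.94711912e-01,
         8.00947464e-02],
       [ 9.99999814e-01,  5.62228832e-04,  2.38343183e-04,
         3.94203218e-06],
       [-6.20618641e-05, -2.94712002e-01,  9.55586120e-01,
        -1.50923006e-01],
       [ 0.00000000e+00,  0.00000000e+00,  0.00000000e+00,
         1.00000000e+00]])}
[[-0.934  0.358 -0.   ]
 [ 0.358  0.934 -0.   ]
 [-0.    -0.    -1.   ]]
solder [ 0.47333101 -0.16386789  0.03      ]
driver [0.55409642 0.00490996 0.03      ]
spray [ 0.58460971 -0.40742931  0.03      ]
```

```bash
python3 -m creep '[[[-0.17,-0.16,0,-0.06],[-0.33,-0.32,0,-0.12],[-0.5,-0.48,0,-0.18],[-0.66,-0.64,0,-0.24],[-0.83,-0.81,0,-0.24],[-0.97,-0.97,0,-0.24],[-0.97,-0.97,0,-0.24],[-0.97,-0.97,0,-0.24],[-0.97,-0.97,0,-0.24],[-0.97,-0.97,0,-0.24]]]' 1
python3 - <<'E'
from h import *
from scipy.spatial.transform import Rotation as R
o=arm.observe(); M=R.from_quat(o['ee_rot']).as_matrix(); print(o['time_s'],o['eef_pos'],np.round(M,3))
print('share',M.T@(np.array([.572,-.173,.235])-o['eef_pos'])/.3)
E
```

```text
time_s: 1.4
eef_pos: [0.392, 0.2058, 0.235]
ee_rot: [0.091, 0.996, -0.0, 0.0]
contact_force: [0.2, 0.8, 0.3]
finger_gap: 0.0163
1.4 [0.39200908 0.20580191 0.23497192] [[-0.984  0.181  0.001]
 [ 0.181  0.984 -0.   ]
 [-0.001 -0.    -1.   ]]
share [-8.18482980e-01 -1.13331037e+00  3.43524549e-04]
```

```bash
python3 -m creep '[[[-0.12,-0.14,0,0],[-0.23,-0.28,0,0],[-0.35,-0.42,0,0],[-0.46,-0.56,0,0],[-0.58,-0.7,0,0],[-0.7,-0.85,0,0],[-0.82,-0.98,0,0],[-0.82,-0.98,0,0],[-0.82,-0.98,0,0]]]' 1
cat >> h.py <<'E'
from scipy.spatial.transform import Rotation as R
def pose():
    o=arm.observe(); return o,np.array(o['eef_pos']),R.from_quat(o['ee_rot']).as_matrix()
def watz(u,v,z,p,M):
    m=arm.camera_model('wrist');T=m['tool_from_camera']
    d=M@T[:3,:3]@np.array([(u-m['cx'])/m['fx'],(v-m['cy'])/m['fy'],1]); c=p+M@T[:3,3]
    return c+d*(z-c[2])/d[2]
def wproj(P,p,M):
    m=arm.camera_model('wrist');T=np.linalg.inv(m['tool_from_camera']); q=T[:3,:3]@(M.T@(P-p))+T[:3,3]
    return m['fx']*q[0]/q[2]+m['cx'],m['fy']*q[1]/q[2]+m['cy']
def redm(a):
    hsv=cv2.cvtColor(a,cv2.COLOR_RGB2HSV); return cv2.inRange(hsv,(0,150,70),(8,255,255))|cv2.inRange(hsv,(172,150,70),(180,255,255))
E
python3 - <<'E'
from h import *
o,p,M=pose(); im=snap('wrist','w1'); np.savez('w1',p=p,M=M,im=im); print(o['time_s'],p,o['finger_gap'])
print('expected',wproj(np.array([.572,-.173,.115]),p,M))
E
```

```text
time_s: 2.3
eef_pos: [0.583, -0.1312, 0.2346]
ee_rot: [0.093, 0.996, -0.001, 0.001]
contact_force: [0.1, 0.7, -0.4]
finger_gap: 0.0004
2.3 [ 0.58295516 -0.13118784  0.23463101] 0.00040664155846524157
expected (np.float64(230.35107731148815), np.float64(207.837510194576))
```

View pics/w1.png

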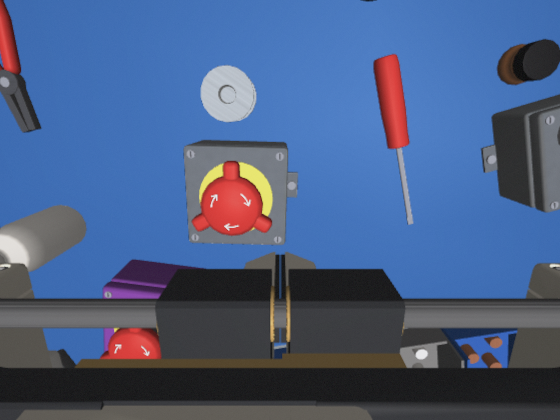

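The wrist view shows the grey box with the red head at about (231,205), matching the prediction of (230,208). One lobe points to image up (-x). I'll fit the head's pose by its silhouette.

```bash
cat >> h.py <<'E'
from scipy.optimize import minimize
def head_mask(x,y,yaw,p,M,top=.115):
    m=np.zeros((420,560),np.uint8)
    def fill(pts):
        q=np.array([wproj(P,p,M) for P in pts],np.float32); h=cv2.convexHull(q)
        cv2.fillConvexPoly(m,np.round(h*16).astype(np.int32),255,shift=4)
    t=np.linspace(0,2*np.pi,40)
    fill([np.array([x+r*np.cos(a),y+r*np.sin(a),z]) for r,z in((28,top-.02),(28,top-.008),(8,top)) for r in [r/1e3] for a in t])
    for k in (np.pi,np.pi*5/3,np.pi/3):
        d=np.array([np.cos(yaw+k),np.sin(yaw+k)]);n=np.array([-d[1],d[0]])
        fill([np.array([*( [x,y]+d*r+n*s),z]) for r in(.02,.04) for s in(-.007,.007) for z in(top-.02,top-.006)])
    return m
def fit(im,p,M,x0,top=.115,win=70):
    u,v=map(int,wproj(np.array([x0[0],x0[1],top]),p,M)); k=redm(im); w=np.zeros_like(k); w[max(0,v-win):v+win,max(0,u-win):u+win]=255; k&=w
    k=cv2.morphologyEx(k,cv2.MORPH_CLOSE,np.ones((7,7)))
    ks=cv2.GaussianBlur(k,(0,0),1.).astype(float)
    f=lambda s:np.abs(cv2.GaussianBlur(head_mask(s[0]/1e3,s[1]/1e3,s[2]/50,p,M,top),(0,0),1.).astype(float)-ks).sum()/255
    best=min((minimize(f,[x0[0]*1e3,x0[1]*1e3,yy*50],method='Nelder-Mead',options=dict(initial_simplex=np.array([x0[0]*1e3,x0[1]*1e3,yy*50])+np.array([[0,0,0],[8,0,0],[0,8,0],[0,0,6]]))) for yy in(-.3,0,.3)),key=lambda r:r.fun)
    return best.x/[1e3,1e3,50],best.fun,(k>0).sum()
E
python3 - <<'E'
from h import *
d=np.load('w1.npz');print(fit(d['im'],d['p'],d['M'],(.572,-.173)))
p,M=d['p'],d['M']
for z,c in ((.075,[(187,145),(287,143),(287,243),(188,242)]),):
    q=[watz(u,v,z,p,M) for u,v in c]; print(np.round(q,4),np.mean(q,0)[:2], [np.degrees(np.arctan2(*(q[i+1]-q[i])[1::-1])) for i in range(3)])
E
```

```text
Traceback (most recent call last):
  File "h.py", line 41, in fit
    best=min((minimize(f,[x0[0]*1e3,x0[1]*1e3,yy*50],method='Nelder-Mead',options=dict(initial_simplex=np.array([x0[0]*1e3,x0[1]*1e3,yy*50])+np.array([[0,0,0],[8,0,0],[0,8,0],[0,0,6]]))) for yy in(-.3,0,.3)),key=lambda r:r.fun)
  File "h.py", line 41, in <genexpr>
    best=min((minimize(f,[x0[0]*1e3,x0[1]*1e3,yy*50],method='Nelder-Mead',options=dict(initial_simplex=np.array([x0[0]*1e3,x0[1]*1e3,yy*50])+np.array([[0,0,0],[8,0,0],[0,8,0],[0,0,6]]))) for yy in(-.3,0,.3)),key=lambda r:r.fun)
              ~~~~~~~~^^^^^^^^^^^^^^^^^^^^^^^^^^^^^^^^^^^^^^^^^^^^^^^^^^^^^^^^^^^^^^^^^^^^^^^^^^^^^^^^^^^^^^^^^^^^^^^^^^^^^^^^^^^^^^^^^^^^^^^^^^^^^^^^^^^^^^^^^^^^^^^^^^^^^^^^^^^^^^^^^^^^
  File "h.py", line 40, in <lambda>
    f=lambda s:np.abs(cv2.GaussianBlur(head_mask(s[0]/1e3,s[1]/1e3,s[2]/50,p,M,top),(0,0),1.).astype(float)-ks).sum()/255
                                       ~~~~~~~~~^^^^^^^^^^^^^^^^^^^^^^^^^^^^^^^^^^^
  File "h.py", line 31, in head_mask
    fill([np.array([x+r*np.cos(a),y+r*np.sin(a),z]) for r,z in((28,top-.02),(28,top-.008),(8,top)) for r in [r/1e3] for a in t])
    ~~~~^^^^^^^^^^^^^^^^^^^^^^^^^^^^^^^^^^^^^^^^^^^^^^^^^^^^^^^^^^^^^^^^^^^^^^^^^^^^^^^^^^^^^^^^^^^^^^^^^^^^^^^^^^^^^^^^^^^^^^^^
  File "h.py", line 28, in fill
    q=np.array([wproj(P,p,M) for P in pts],np.float32); h=cv2.convexHull(q)
                ~~~~~^^^^^^^
  File "h.py", line 20, in wproj
    m=arm.camera_model('wrist');T=np.linalg.inv(m['tool_from_camera']); q=T[:3,:3]@(M.T@(P-p))+T[:3,3]
ValueError: time passes only in moves, steps and waits
```

```bash
python3 - <<'E'
s=open('h.py').read().replace("m=arm.camera_model('wrist')","m=WM").replace("from station import arm\n","from station import arm\nWM=arm.camera_model('wrist')\n")
open('h.py','w').write(s)
E
python3 - <<'E'
from h import *
d=np.load('w1.npz');print(fit(d['im'],d['p'],d['M'],(.572,-.173)))
p,M=d['p'],d['M']
for z,c in ((.075,[(187,145),(287,143),(287,243),(188,242)]),):
    q=[watz(u,v,z,p,M) for u,v in c]; print(np.round(q,4),np.mean(q,0)[:2], [np.degrees(np.arctan2(*(q[i+1]-q[i])[1::-1])) for i in range(3)])
r,_,_=fit(d['im'],p,M,(.572,-.173))
print('press share',M.T@(np.array([r[0],r[1],.13])-p)/.3)
E
```

```text
(array([ 0.57362781, -0.17448046, -0.22235309]), np.float64(500.0078431372549), np.int64(3472))
[[ 0.5146 -0.2075  0.075 ]
 [ 0.5301 -0.1147  0.075 ]
 [ 0.6295 -0.1326  0.075 ]
 [ 0.6097 -0.2328  0.075 ]] [ 0.57099933 -0.17189141] [np.float64(80.53453717900338), np.float64(-10.220376084217616), np.float64(-101.16355235796765)]
press share [ 0.0045601  -0.14675104  0.34910676]
```

```bash
python3 -m creep '[[[0,-0.07,0.1,0],[0,-0.145,0.25,0],[0,-0.145,0.34,0],[0,-0.145,0.37,0],[0,-0.145,0.385,0],[0,-0.145,0.395,0],[0,-0.145,0.402,0],[0,-0.145,0.405,0],[0,-0.145,0.405,0],[0,-0.145,0.405,0]]]' 1
python3 - <<'E'
from h import *
o,p,M=pose(); print(p,o['contact_force'],M.T@(np.array([.573,-.1735,.1125])-p)/.3)
E
```

```text
time_s: 3.35
eef_pos: [0.5742, -0.1686, 0.1145]
ee_rot: [0.09, 0.996, 0.0, -0.0]
contact_force: [-6.3, 0.2, 9.6]
finger_gap: 0.0006
[ 0.57420037 -0.16863182  0.11452786] [-6.31824323  0.2064194   9.56061901] [ 0.00101755 -0.01668782  0.00674583]
```

```bash
python3 -m creep '[[[0,0,0.004,0],[0,0,0.008,0],[0,0,0.011,0],[0,0,0.011,0]]]' 1
python3 - <<'E'
from h import *
o,p,M=pose(); print(p,o['contact_force'],o['wrist_torque'])
E
```

```text
time_s: 3.75
eef_pos: [0.5749, -0.1674, 0.1132]
ee_rot: [0.089, 0.996, 0.0, 0.001]
contact_force: [-4.5, -3.3, 9.6]
finger_gap: 0.0006
[ 0.57494264 -0.16739845  0.11320454] [-4.49562622 -3.32976952  9.61104418] [-0.70897594  1.2059653   0.01369271]
```

```bash
python3 -m creep '[[[0,0,0.008,0],[0,0,0.012,0],[0,0,0.014,0]]]' 1
python3 -m creep '[[[0,0,-0.05,0],[0,0,-0.15,0],[0,0.1,-0.3,0],[0,0.16,-0.4,0],[0,0.16,-0.41,0],[0,0.16,-0.41,0],[0,0.16,-0.41,0],[0,0.16,-0.41,0]]]' 1
python3 - <<'E'
from h import *
o,p,M=pose(); im=snap('wrist','w2'); snap('side','s2'); np.savez('w2',p=p,M=M,im=im); print(p,o['contact_force'])
for t in(.115,.108): print(t,fit(im,p,M,(.573,-.1735),t))
a=cv2.imread('pics/s2.png')[220:320,280:390]; cv2.imwrite('pics/s2c.png',cv2.resize(a,(550,500),interpolation=cv2.INTER_CUBIC))
a=cv2.imread('pics/s0.png')[220:320,280:390]; cv2.imwrite('pics/s0d.png',cv2.resize(a,(550,500),interpolation=cv2.INTER_CUBIC))
E
```

```text
time_s: 4.05
eef_pos: [0.576, -0.1668, 0.1123]
ee_rot: [0.089, 0.996, 0.0, 0.002]
contact_force: [-10.0, -3.1, 25.9]
finger_gap: 0.0004
time_s: 4.85
eef_pos: [0.5832, -0.1196, 0.2343]
ee_rot: [0.089, 0.996, 0.0, 0.001]
contact_force: [0.4, -0.1, -0.3]
finger_gap: 0.0002
[ 0.58319013 -0.11961344  0.234254  ] [ 0.39734871 -0.08720428 -0.31890897]
0.115 (array([ 0.57295814, -0.17349322, -0.23459422]), np.float64(680.9294117647058), np.int64(3319))
0.108 (array([ 0.57419   , -0.17499055, -0.23736316]), np.float64(499.9647058823529), np.int64(3319))
```

View pics/s2c.png

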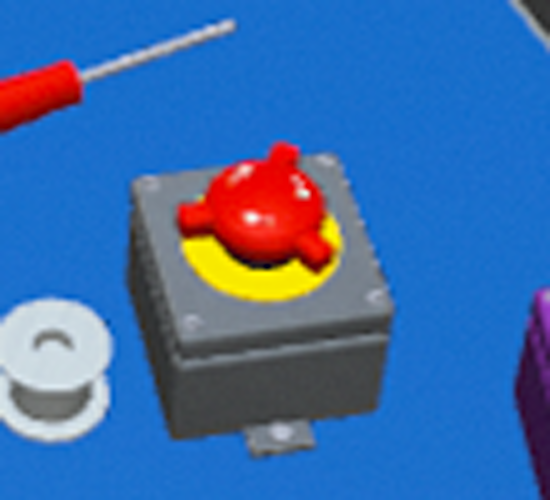

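View pics/s0d.png

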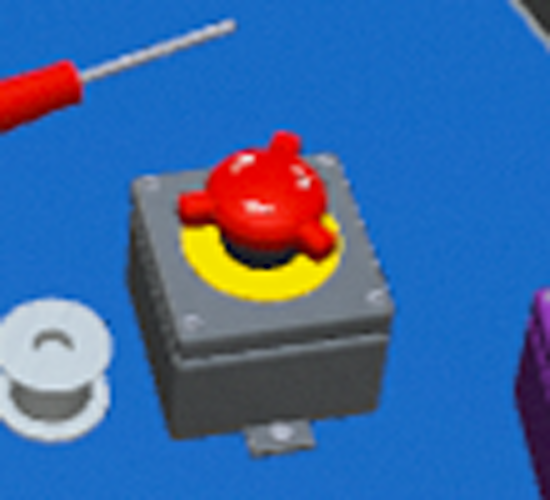

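View pics/w2.png

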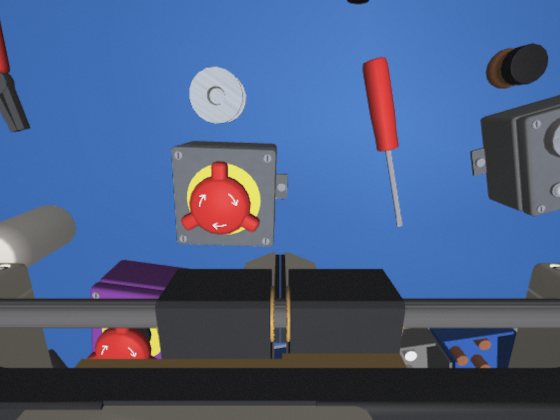

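The button is latched: in the side crop the head sits lower on the yellow disc, and the fit prefers a top height of 0.108. The hand is clear. Next I go to the clockwise-push side of lobe0.

```bash
python3 - <<'E'
from h import *
o,p,M=pose(); c=np.array([.574,-.1745,0]); a=-.2
hx=np.array([np.cos(a),np.sin(a),0]);hy=np.array([-hx[1],hx[0],0])
print('tool x angle',np.degrees(np.arctan2(M[1,0],M[0,0])))
for n,Y,z in(('above',-35,.16),('down',-35,.101),('touch',-26,.101),('t.6',-13,.101),('t.75',-7,.101)):
    t=c+hx*-.041+hy*Y/1e3; t[2]=z; print(n,t,np.round(M.T@(t-p)/.3,3))
E
```

```text
tool x angle 169.77992321558915
above [ 0.52686384 -0.20065689  0.16      ] [ 0.138 -0.298  0.247]
down [ 0.52686384 -0.20065689  0.101     ] [ 0.138 -0.298  0.444]
touch [ 0.52865187 -0.19183629  0.101     ] [ 0.138 -0.268  0.444]
t.6 [ 0.53123457 -0.17909542  0.101     ] [ 0.137 -0.225  0.444]
t.75 [ 0.53242658 -0.17321502  0.101     ] [ 0.136 -0.205  0.444]
```

```bash
python3 -m creep '[[[0.07,-0.15,0,0],[0.138,-0.298,0.1,0],[0.138,-0.298,0.22,0],[0.138,-0.298,0.25,0],[0.138,-0.298,0.25,0],[0.138,-0.298,0.25,0]]]' 1
python3 - <<'E'
from h import *
o,p,M=pose(); c=np.array([.574,-.1745,0]); a=-.2
hx=np.array([np.cos(a),np.sin(a),0]);hy=np.array([-hx[1],hx[0],0])
im=snap('wrist','w3'); snap('side','s3');print(p,o['contact_force'])
for n,Y,z in(('down',-35,.101),('touch',-26,.101),('t.6',-13,.101),('t.75',-7,.101)):
    t=c+hx*-.041+hy*Y/1e3; t[2]=z; print(n,t,np.round(M.T@(t-p)/.3,3))
E
```

```text
time_s: 5.55
eef_pos: [0.5282, -0.1996, 0.16]
ee_rot: [0.088, 0.996, 0.0, 0.002]
contact_force: [-0.4, 0.0, 0.4]
finger_gap: 0.0007
[ 0.52823207 -0.19964279  0.16002653] [-0.39950034  0.03889887  0.43708046]
down [ 0.52686384 -0.20065689  0.101     ] [ 0.004 -0.004  0.197]
touch [ 0.52865187 -0.19183629  0.101     ] [0.004 0.026 0.197]
t.6 [ 0.53123457 -0.17909542  0.101     ] [0.003 0.069 0.197]
t.75 [ 0.53242658 -0.17321502  0.101     ] [0.002 0.089 0.197]
```

View pics/w3.png

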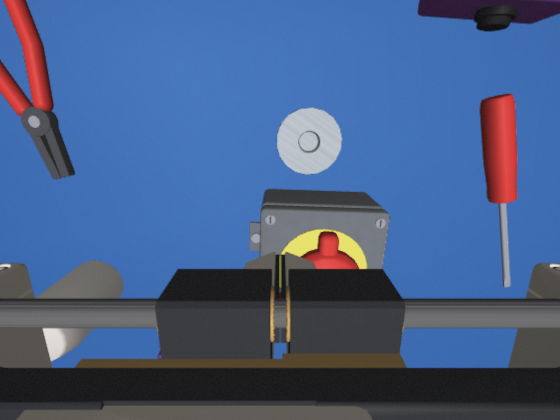

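View pics/s3.png

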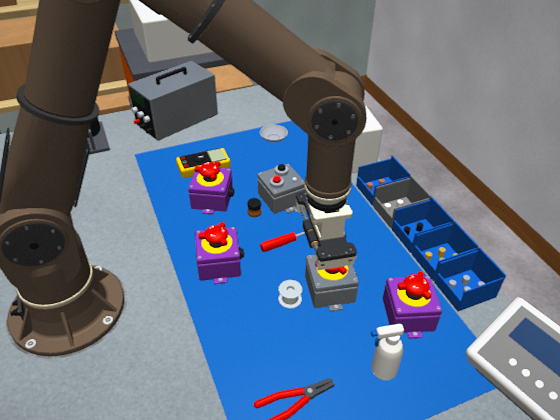

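The wrist view shows lobe0 at (328,245) just to the right of the finger pair at (280,265), which is the planned geometry. The side view shows the gripper over the near edge of the grey box, clear of everything else. I descend next.

```bash
python3 -m creep '[[[0.004,-0.004,0.06,0],[0.004,-0.004,0.13,0],[0.004,-0.004,0.18,0],[0.004,-0.004,0.197,0],[0.004,-0.004,0.197,0],[0.004,-0.004,0.197,0]]]' 1
python3 - <<'E'
from h import *
o,p,M=pose(); c=np.array([.574,-.1745,0]); a=-.2
hx=np.array([np.cos(a),np.sin(a),0]);hy=np.array([-hx[1],hx[0],0])
im=snap('wrist','w4');print(p,o['contact_force'])
for n,Y,z in(('down',-35,.101),('touch',-26,.101),('t.6',-13,.101),('t.75',-7,.101)):
    t=c+hx*-.041+hy*Y/1e3; t[2]=z; print(n,t,np.round(M.T@(t-p)/.3,3))
E
```

```text
time_s: 6.25
eef_pos: [0.5282, -0.2009, 0.1025]
ee_rot: [0.088, 0.996, 0.0, 0.003]
contact_force: [-0.7, 0.4, 1.0]
finger_gap: 0.0006
[ 0.52821807 -0.20088541  0.10250649] [-0.69284739  0.39228805  0.95165731]
down [ 0.52686384 -0.20065689  0.101     ] [ 0.005 -0.     0.005]
touch [ 0.52865187 -0.19183629  0.101     ] [0.004 0.03  0.005]
t.6 [ 0.53123457 -0.17909542  0.101     ] [0.003 0.073 0.005]
t.75 [ 0.53242658 -0.17321502  0.101     ] [0.002 0.093 0.005]
```

View pics/w4.png

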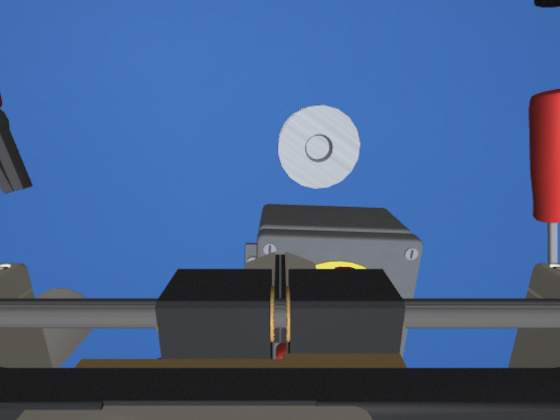

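```bash
python3 -m creep '[[[0.004,0.015,0.005,0],[0.004,0.03,0.005,0],[0.004,0.04,0.005,0],[0.004,0.05,0.005,0],[0.004,0.06,0.005,0],[0.004,0.07,0.005,0],[0.003,0.073,0.005,0],[0.003,0.073,0.005,0]]]' 1
python3 - <<'E'
from h import *
o,p,M=pose(); snap('side','s5');snap('top','t5');print(p,o['contact_force'],M.T@np.array(o['contact_force']))
a=cv2.imread('pics/s5.png')[220:320,280:390]; cv2.imwrite('pics/s5c.png',cv2.resize(a,(550,500),interpolation=cv2.INTER_CUBIC))
E
```

```text
time_s: 7.1
eef_pos: [0.5311, -0.1791, 0.101]
ee_rot: [0.088, 0.996, 0.0, 0.003]
contact_force: [-1.0, -0.8, 1.3]
finger_gap: 0.0004
[ 0.53105331 -0.17912519  0.10103836] [-1.04169293 -0.75542354  1.31309603] [ 0.88550368 -0.92546719 -1.31886458]
```

View pics/s5c.png

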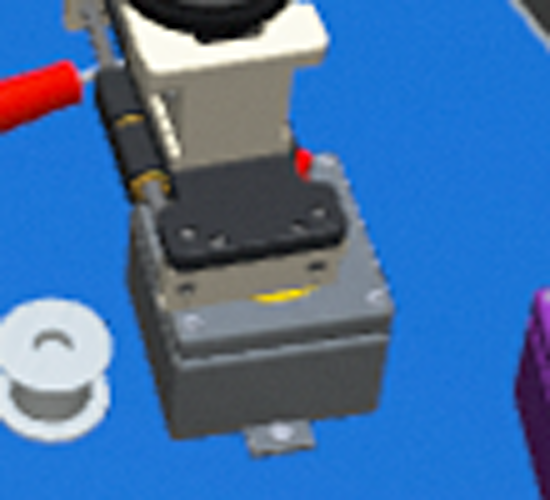

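```bash
python3 -m creep '[[[0,0.01,0,0],[0,0.02,0,0],[0,0.025,0,0],[0,0.025,0,0]]]' 1
python3 - <<'E'
from h import *
o,p,M=pose(); snap('side','s6');im=snap('wrist','w6');print(p,M.T@np.array(o['contact_force']))
a=cv2.imread('pics/s6.png')[220:320,280:390]; cv2.imwrite('pics/s6c.png',cv2.resize(a,(550,500),interpolation=cv2.INTER_CUBIC))
E
```

```text
time_s: 7.6
eef_pos: [0.533, -0.1717, 0.1015]
ee_rot: [0.088, 0.996, 0.0, 0.004]
contact_force: [-1.6, -1.2, 5.7]
finger_gap: 0.0004
[ 0.53297646 -0.17165686  0.10149409] [ 1.30229598 -1.47044573 -5.74873471]
```

View pics/s6c.png

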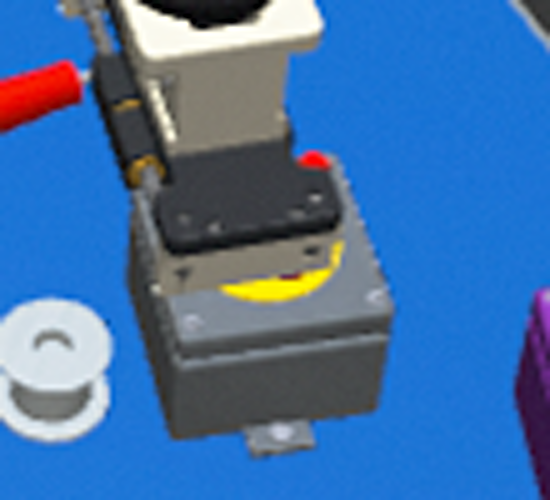

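View pics/w6.png

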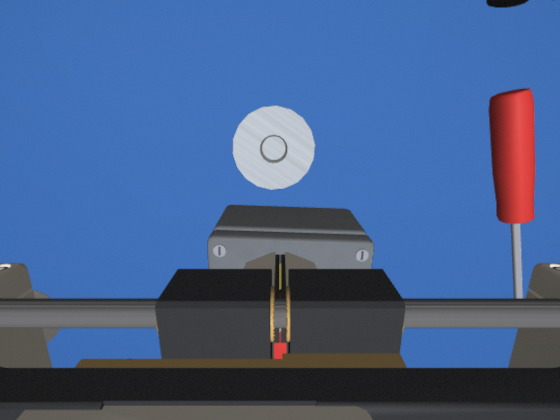

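```bash
python3 - <<'E'
from h import *
o,p,M=pose()
a=cv2.imread('pics/s6.png')[200:330,270:400]; a=cv2.resize(a,(600,600),interpolation=cv2.INTER_CUBIC);s=600/130
m=arm.camera_model('side')
def P(q): 
    c=m['world_to_cam']@np.append(q,1); return (int((m['fx']*c[0]/c[2]+m['cx']-270)*s),int((m['fy']*c[1]/c[2]+m['cy']-200)*s))
for zz in(8,-11,-58):
  pts=[P(p+M@np.array([x,y,zz])/1e3) for x,y in((9.5,19),(9.5,-19),(-9.5,-19),(-9.5,19))]
  cv2.polylines(a,[np.array(pts)],True,(0,255,0),1)
cv2.imwrite('pics/s6d.png',a); print(np.linalg.inv(m['world_to_cam'])[:3,3])
E
```

```text
[ 0.15454814 -0.86033375  0.97154142]
```

View pics/s6d.png

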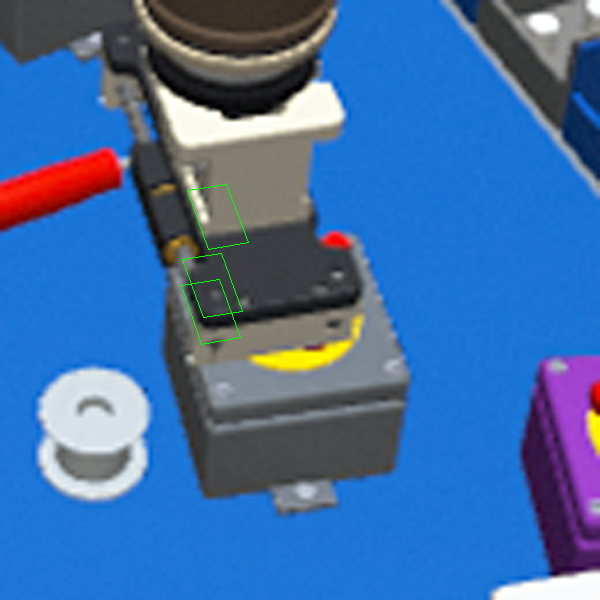

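```bash
python3 -m creep '[[[0,0,0,0],[0,0,0,0],[0,0,0,0]]]' 1
python3 - <<'E'
from h import *
o,p,M=pose(); print(p,M.T@np.array(o['contact_force']),o['wrist_torque'])
im=snap('top','t6'); a=cv2.imread('pics/t6.png')[170:230,310:370]; cv2.imwrite('pics/t6c.png',cv2.resize(a,(500,500),interpolation=cv2.INTER_CUBIC))
E
```

```text
time_s: 8.0
eef_pos: [0.5332, -0.1716, 0.102]
ee_rot: [0.088, 0.996, 0.0, 0.004]
contact_force: [-2.2, 0.1, 5.3]
finger_gap: 0.0005
[ 0.53319396 -0.17161515  0.10203199] [ 2.12943357 -0.25259272 -5.31804784] [0.01097609 0.38925749 0.01838461]
```

View pics/t6c.png

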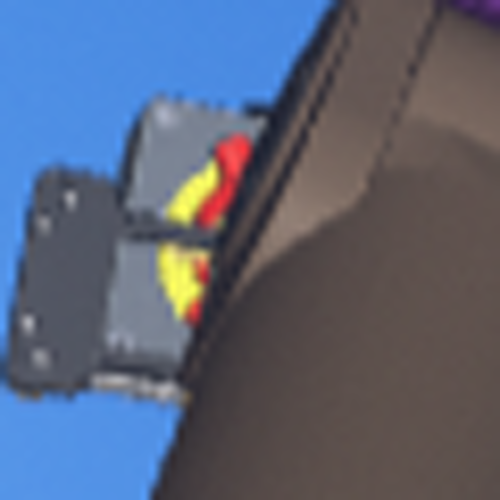

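The button pushes the tool up with about 5 N and there is almost no side force. The latch seems freed while the finger's lower edge holds the cap down. I raise the tool gently with the turn kept on.

```bash
python3 -m creep '[[[0,0.005,-0.01,0],[0,0.008,-0.015,0],[0,0.008,-0.02,0],[0,0.008,-0.02,0]]]' 1
python3 - <<'E'
from h import *
o,p,M=pose(); print(p,M.T@np.array(o['contact_force']),o['wrist_torque'])
E
python3 -m creep '[[[0,0,-0.008,0],[0,0,-0.012,0],[0,0,-0.012,0]]]' 1
python3 - <<'E'
from h import *
o,p,M=pose(); snap('side','s7');print(p,M.T@np.array(o['contact_force']),o['wrist_torque'])
a=cv2.imread('pics/s7.png')[200:330,270:400]; cv2.imwrite('pics/s7c.png',cv2.resize(a,(600,600),interpolation=cv2.INTER_CUBIC))
E
```

```text
time_s: 8.45
eef_pos: [0.5335, -0.1691, 0.1081]
ee_rot: [0.088, 0.996, 0.0, 0.004]
contact_force: [-1.0, -1.2, -0.5]
finger_gap: 0.0007
[ 0.53347458 -0.16910283  0.10807295] [ 0.77838698 -1.36484062  0.54240931] [-0.20238061  0.24943213  0.01754957]
time_s: 8.75
eef_pos: [0.5335, -0.1691, 0.1119]
ee_rot: [0.088, 0.996, 0.0, 0.004]
contact_force: [-0.5, -1.0, 0.2]
finger_gap: 0.0002
[ 0.53354142 -0.16911263  0.11185371] [ 0.30539908 -1.09276982 -0.23311627] [-0.22100739  0.25037826 -0.00925042]
```

View pics/s7c.png

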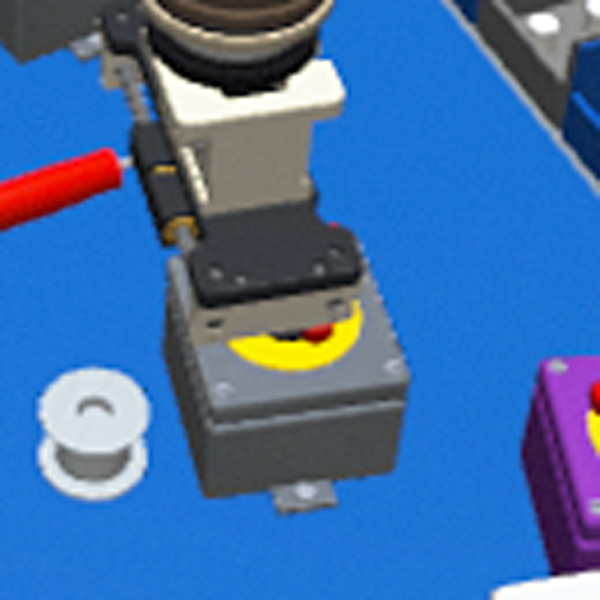

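The upward force has gone while about 1.2 N of turning force remains. The side crop shows lobe1 turned to (318,333) with the dark stem visible under it, so the head has risen. I let the head turn back with the finger and then lift off.

```bash
python3 -m creep '[[[0,-0.02,0,0],[0,-0.04,0,0],[0,-0.06,0,0],[0,-0.08,0,0],[0,-0.1,0,0],[0.01,-0.11,-0.03,0],[0.01,-0.11,-0.15,0],[0,0,-0.3,0],[-0.13,0.14,-0.41,0],[-0.15,0.18,-0.41,0],[-0.15,0.18,-0.41,0],[-0.15,0.18,-0.41,0]]]' 1
python3 - <<'E'
from h import *
o,p,M=pose(); im=snap('wrist','w8'); snap('side','s8'); print(p,o['contact_force'])
for t in(.115,.108): print(t,fit(im,p,M,(.573,-.1735),t))
a=cv2.imread('pics/s8.png')[220:320,280:390]; cv2.imwrite('pics/s8c.png',cv2.resize(a,(550,500),interpolation=cv2.INTER_CUBIC))
E
```

```text
time_s: 10.0
eef_pos: [0.5863, -0.1233, 0.2356]
ee_rot: [0.087, 0.996, 0.0, 0.004]
contact_force: [-0.9, -0.0, -0.7]
finger_gap: 0.0003
[ 0.58634995 -0.12331401  0.23556273] [-0.86082567 -0.02223578 -0.72176469]
0.115 (array([ 0.57421849, -0.1742048 , -0.23258712]), np.float64(515.5960784313726), np.int64(3477))
0.108 (array([ 0.5744626 , -0.17572493, -0.21267798]), np.float64(338.878431372549), np.int64(3477))
```

View pics/s8c.png

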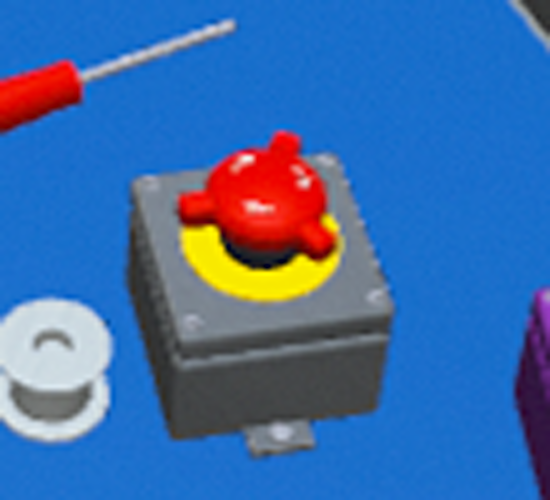

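View pics/w8.png

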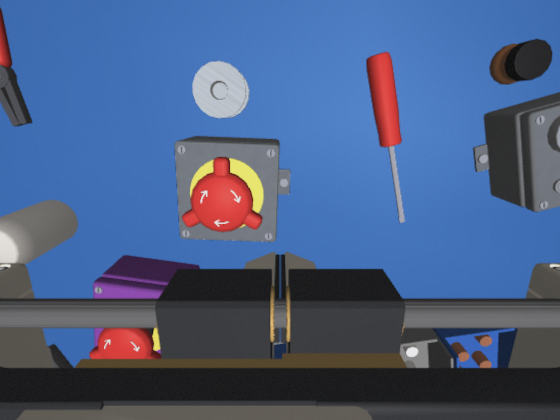

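```bash
python3 - <<'E'
from h import *
a,b,c=[cv2.imread(f'pics/{n}.png')[240:285,305:360].astype(int) for n in('s0','s8','s2')]
print('s8-s0',np.abs(a-b).mean(),'s2-s0',np.abs(a-c).mean()); d=np.load('w1.npz'); print(fit(d['im'],d['p'],d['M'],(.573,-.1735),.108))
print(arm.sign_off())
E
```

```text
s8-s0 4.144377104377105 s2-s0 13.248080808080807
(array([ 0.5744393 , -0.17518584, -0.22557206]), np.float64(319.1921568627451), np.int64(3472))
the job is handed in; nothing more can be done
None
```

The emergency-stop check is done and handed in after about 10 s of the 48 s allowed; sign-off reports no verdict. I worked on the only grey stop station and left the three purple look-alikes alone.

- **Press and latch:** I pressed the button in with the closed fingertips, with about 26 N upward on the tool at the bottom stop. I then lifted the hand clear, and the side view showed the button staying in.
- **Turn and release:** I pushed lobe0 clockwise until the latch let go. The fingertip edge first held the freed head down, with about 5 N upward on the tool. I raised the tool about 10 mm with the turn kept on, and the upward force went away. The head then turned back with the finger as I withdrew.
- **Last checks:**
    - The button looked out and at rest in the side view, as at the start.
    - The side-view difference from the start was 4.1, against 13.2 when latched.
    - The red area in the wrist view was 3477 px, against 3472 px at the start and 3319 px when latched.
    - The head's angle was within about 0.02 rad of the start.
    - The hand was clear, with under 1.2 N of residual force reading.
- **Check that disagreed:** my image fit could not give the head's absolute height. It preferred 108 mm over 115 mm after release. It did the same at the start, when the button was certainly out, so I relied on the comparisons with the start instead.
- **Not measured:** I did not read the twist angle directly; I estimate about 0.6 to 0.7 rad from the finger position. I also did not measure the bystanders or the start/stop buttons. The tool never went near the start/stop box after the first pass overhead, and nothing looked moved in the views I had.

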